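# Load a vial carrier through the sprung flap of a chilled bay

## Robot

A 6-joint arm with a two-finger parallel gripper is mounted at the origin on the work surface. World frame = base frame: x ahead of the robot, y to its left, z up, the work surface at z = 0. Lengths are in m, angles in rad, forces in N, time in s.
With the tool pointing down it reaches from about 0.3 to 0.875 m from the base axis. Payload 6.4 kg.
Tool frame: the origin (TCP) lies at the centre of the arm's flange, where the gripper is bolted on; the fingertips stand 173 mm ahead of it and the grasp point (between the pads) lies ctrl.grip_point_offset ahead of it (ctrl.grip_point_offset is the distance from the TCP to the grasp point, in m); z points along the fingers, y is the direction in which the jaws open and shut (so a half turn about z gives the same grasp; the last joint's range is limited). The gripper opens to 85 mm and grips with 20 to 120 N. Pads are 22 mm wide; open, the fingers measure 114 mm over their backs; the gripper's body (76 mm by 85 mm) begins 54 mm behind the grasp point. The pads swing forward as they close: fully open they stand 13 mm farther back than shut.
Start: joints at [-1.411, 0.181, 1.607, -0, 1.354, -0.206], TCP at [0.206, -0.537, 0.405] pointing down, gripper open.
Joint ranges: [-2.99, 2.99], [-0.89, 2.07], [0.3, 2.58], [-1.14, 4.28], [0, 2.63], [-3.12, 3.12]. Speed limits (rad/s): [2.57, 2.57, 3.01, 3.14, 3.14, 3.14].

## Interface

Orientations are given as a unit quaternion [w, x, y, z].
In Python, from bench import ctrl, cams, boxes_of, landmark_of gives the robot as it stands.
- The arm moves only by the shell command python3 -m handwheel 'ROWS'. ROWS is JSON, a list of rows, each an object with "offset": the shift along the tool's x, y, z in m, a list of three; "spin": the turn about the tool's z in degrees; "grip": the opening, from 0 (shut) to 1 (fully open). A call has 1 to 20 rows; each row is the pose to reach, as a shift and turn from the pose commanded when the call began, along the tool's axes at that moment; what a row does not reach only later rows make up. A row lasts 1/8 s, in which the tool goes at most 62.5 mm and 10.7 degrees, less where a joint would pass 70% of its speed; a pose out of reach is approached as far as the arm can. A call with a gripper value outside its range is refused whole. The fingers move at their own pace and stop on an object; the grip force is fixed at half the most. Time passes only in rows, so rows that repeat a pose let the fingers close. It gives the time, the measured TCP pose, the force and the opening at its end, in the units of the state.
- ctrl.get_obs(): the state, without advancing time (a new reading comes with each control period).
- cams.camera(name): name is "scene" or "top" or "wrist"; returns a dict with "color" (420x560x3 uint8, red, green, blue), "camera_matrix" (3x3 intrinsics, pixels), "view" (4x4, takes a point from world to camera coordinates); the wrist camera has in their place "tool_from_camera" (4x4, takes a point from camera to tool coordinates, whose origin is the TCP and whose axes are the flange's). Camera axes: x right, y up, looking along -z (the intrinsics and any distortion apply to the point x, -y, -z); pixel columns grow to the right and rows downward; lengths in m; the calibration is good to about 2 mm. A picture is of the moment at which its call begins: read the wrist's pose just before it. There is no depth.
- ctrl.hand_in(): hands the job in, once; it reports no verdict.
Trained networks look in a picture, given as the dict that the camera call returned (one of the last four; its "shot" number tells which), for a name from the list of things; names that differ only in an ending like _2 or _b are one class to them, and where a whole thing is asked for, a point or a joint stands for the part that bears it (a point fixed in the world has none). Each returns a list of dicts, best first, with "confidence" (0 to 1); they miss things now and then, are a little off and sometimes report something else, mostly with a low value. They report only what shows in the picture. A call takes as long as a camera call.
- boxes_of(picture, thing): "uv" ([column, row] in pixels, amid what is visible of it).
- landmark_of(picture, thing): "uv" ([column, row] in pixels: a listed point, or the origin of a listed thing).
The state is a dict: "time_s": time; "q": joint angles; "dq": joint speeds; "joint_efforts": joint torques, N m; "eef_pos": TCP position; "eef_rot": TCP orientation; "wrist_force": force on the tool from outside, world axes, zero at the start; "torque": the same for the moment, N m; "opening": opening from 0.0 (shut) to 1.0 (fully open).
Only numpy, scipy, OpenCV 4.12 (cv2) and the standard library are available. Lean on these libraries where they do the work, as an engineer would, in place of code of your own. Each camera call takes 0.05 s, during which the arm holds its last target.

## Task

Load the loose vial carrier, stud first, through the sprung flap of the empty chilled bay and slide it in along its lane until the ball stud clicks into the catch at the back, then let go so that it stays there with the flap hanging shut behind the rack. Feel for the catch and do not ram it, keep the carrier level, and leave the other bay's carrier and the things on the bench alone.

Things in the scene. Friction and masses are not known exactly. Their poses are not given: they have to be found in the camera images.
- carrier: the loose vial carrier on the bench: one rigid piece, 0.2 to 0.3 kg, 298 mm long, flat underside. Origin: on the underside below the middle of the square grip at its tail; +x runs along it to the ball stud at its leading end, z up. A flat metal stem 30 mm wide, 6 mm thick runs along the underside from 14 mm behind the origin to the rack.
- grip (a point): the place to hold the carrier: on the axis of its upright square black grip (24 x 24 mm, sides along the carrier's x and y, from 6 to 62 mm above the underside), 50 mm above the underside, straight above the carrier's origin
- rack_tail (a point): middle of the lower edge of the rack's tail face, on the underside, 174 mm ahead of the carrier's origin. The rack runs from here to 250 mm ahead of the origin, 58 mm wide, 40 mm high with its twelve capped vials
- stud (a point): centre of the steel ball (10 mm diameter) at the leading end of the carrier, 276 mm ahead of the origin and 18 mm above the underside. Once clicked it lies 5 mm past the rollers, touching a rubber buffer of 6 N per mm that gives 2.5 mm and then stops dead: after the click the push rises again at once, and 8 to 12 N above the drag is enough.
- bay: the empty chilled bay, fixed to the bench: grey housing 86 mm wide, 92 mm high, with a clear lid. Origin: on the bench below the middle of the flap; +x points straight into the lane, z up. The lane floor is 6 mm above the bench; the lane is 62 mm wide between its walls and ends at the back wall at x = 241 mm. The opening is 58 mm high above the lane floor.
- apron (a point): outer end of the bay's flat apron, mid-width, at the lane floor's height (6 mm above the bench), 60 mm before the flap. Low side guides (16 mm high) on the apron stand 62 mm apart at the flap and flare to nearly 80 mm here
- lane_end (a point): mid-lane on the back wall, at the ball's height, 241 mm past the flap. Somewhere before it stands the catch: two sprung rollers side by side, 146 to 206 mm past the flap (clamped anew each time, not measured: feel for it). The ball takes about 6 N, besides 2 to 6 N of sliding drag, to pass between them; they then close behind it (click) and hold it with about 6 N.
- bay_flap (a joint): angle of the empty bay's flap (rad): 0 hanging shut, up to 1.5 swung inwards and up about the hinge at its top edge, 58 mm above the lane floor. A spring of 0.05 to 0.09 N m shuts it; the rack needs 3 to 6 N to push in under it. Its lower edge hangs 8 to 10 mm above the lane floor: it shuts over the stem once the rack's tail is 50 mm past it.
- bay2: the occupied chilled bay beside the empty one, of the same make and axes
- carrier2: the carrier that already sits in the occupied bay, of the same make and axes; to be left alone
- vial_a: a standing glass vial with metal cap, 21 mm across and 46 mm high, on the bench between the two bays' aprons; origin at its foot
- vial_b: another such vial, near the loose carrier
- plain_rack: a plain rack of vials without stem or grip, 70 x 110 mm and 39 mm high, origin at its underside's centre
- crimper: a hand crimper lying on the bench beyond the carrier, about 190 mm long
- solvent: an amber bottle 86 mm across and 180 mm high beyond the bays; origin at its foot

How it is judged:
By the outcome, as a careful person would: the job done as asked, in the order asked, and still so for the second after the job is handed in, with the robot touching nothing.
It also fails if it takes over 61 s, if anything falls off the work surface, if the arm or the gripper's body presses on something with over 40 N, if the wrist force passes 120 N, or if a joint passes its speed limit or range.

## Working session

There is one attempt and no reset: what is moved stays moved. The work goes in short steps, Python scripts to look and compute and a shell command to move; the robot and the scene stay as the last step left them, time stands still between calls to the robot, and variables do not carry over. Pictures are saved under pics/ and viewed, and the job is handed in when it is done.

```bash
ls; mkdir -p pics; cat > h.py <<'E'
import numpy as np, cv2, json
from bench import ctrl, cams, boxes_of, landmark_of
def save(p,n): cv2.imwrite('pics/'+n, p['color'][:,:,::-1])
def ray(p,uv,T=None):
    K=np.array(p['camera_matrix']); d=p.get('distortion')
    x=np.linalg.solve(K,[uv[0],uv[1],1.]); d=np.array([x[0],-x[1],-1.])
    if T is None: T=np.linalg.inv(np.array(p['view']))
    return T[:3,3], T[:3,:3]@d
def onz(p,uv,z,T=None):
    o,d=ray(p,uv,T); return o+d*(z-o[2])/d[2]
E
python3 - <<'E'
from h import *
o=ctrl.get_obs(); print(o, ctrl.grip_point_offset)
for c in('scene','top','wrist'):
    p=cams.camera(c); save(p,c+'0.png'); print(c,[k for k in p if k!='color'],np.array(p['camera_matrix']).tolist(), p.get('distortion'))
    if 'view' in p: print(np.round(np.linalg.inv(p['view']),3).tolist())
    else: print(np.round(p['tool_from_camera'],4).tolist())
    for n,z in dict(carrier=0,grip=.05,rack_tail=0,stud=.018,bay=0,apron=.006,bay2=0,vial_a=0,carrier2=.006,plain_rack=0,crimper=0,solvent=0).items():
        for r in landmark_of(p,n)[:3]:
            print(n,np.round(r['uv'],1),round(r['confidence'],2), np.round(onz(p,r['uv'],z),3) if 'view' in p else '')
E
```

```text
pics
{'time_s': 0.0, 'q': array([-1.41128572e+00,  1.81529155e-01,  1.60801096e+00, -2.48447159e-05,
        1.35376537e+00, -2.06331810e-01]), 'dq': array([ 5.06384795e-04, -7.21832488e-04, -4.63284342e-05,  2.38703498e-03,
        9.58145176e-04,  1.28191930e-03]), 'joint_efforts': array([ 1.89953527e-03, -4.44871151e+01, -3.51333368e+01, -1.51659719e-04,
        9.15771903e-03, -2.67760248e-05]), 'eef_pos': array([ 0.20565321, -0.53669512,  0.40378914]), 'eef_rot': array([-8.56463411e-04,  9.83315664e-01,  1.81905394e-01,  7.92201399e-06]), 'wrist_force': array([-0.61730818, -0.02566584, -0.45318287]), 'torque': array([-0.01999321,  0.0592447 , -0.05588279]), 'opening': 0.9979690175839343} 0.1547
scene ['camera_matrix', 'view', 'shot'] [[408.7433950884121, 0.0, 283.28829036671675], [0.0, 408.7433950884121, 207.72917460748565], [0.0, 0.0, 1.0]] None
[[-0.401, -0.573, 0.714, 1.218], [0.916, -0.252, 0.312, 0.253], [0.001, 0.78, 0.626, 0.612], [0.0, 0.0, 0.0, 1.0]]
carrier [440.2 273.6] 0.7 [0.586 0.318 0.   ]
carrier [312.  198.2] 0.56 [ 0.457 -0.003  0.   ]
grip [448.5 259.2] 0.81 [
[... 1627 characters left out ...]
 [ 0.466 -0.097  0.   ]
bay2 [342.5 137.9] 0.27 [ 0.775 -0.188  0.   ]
vial_a [213.6 309.5] 0.59 [0.362 0.137 0.   ]
vial_a [278.  226.8] 0.54 [ 0.555 -0.02   0.   ]
carrier2 [273. 263.] 0.82 [ 0.468 -0.006  0.006]
carrier2 [136.1 217.4] 0.56 [0.587 0.323 0.006]
plain_rack [195.4 153.4] 0.94 [0.746 0.18  0.   ]
crimper [270.1 139.8] 0.9 [ 0.776 -0.007  0.   ]
solvent [281.2 229.2] 0.26 [ 0.549 -0.028  0.   ]
wrist ['camera_matrix', 'tool_from_camera', 'shot'] [[346.877994644157, 0.0, 276.7170258808474], [0.0, 346.877994644157, 210.22235311926724], [0.0, 0.0, 1.0]] None
[[-0.0003, 0.9569, 0.2905, 0.0738], [1.0, -0.0001, 0.0012, 0.0016], [0.0012, 0.2905, -0.9569, 0.0303], [0.0, 0.0, 0.0, 1.0]]
```

View pics/scene0.png

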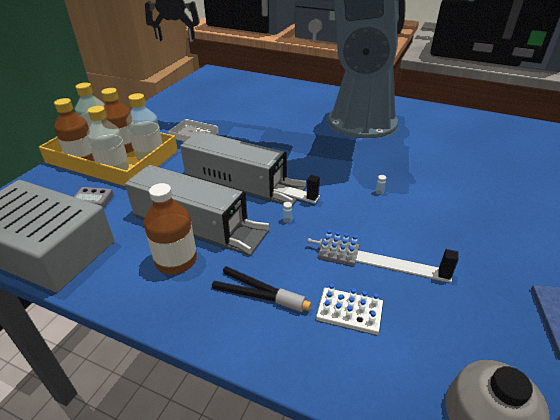

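View pics/top0.png

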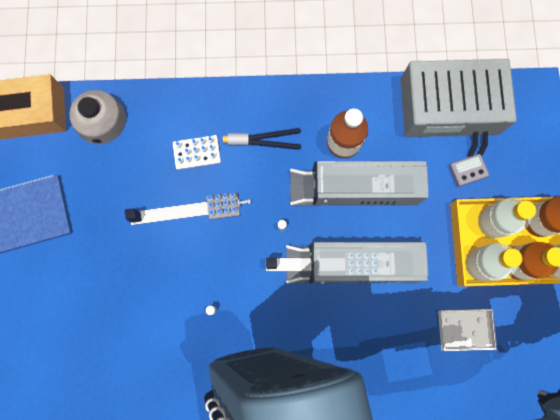

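The two fixed views agree: the grip is near (0.59, 0.323), the stud near (0.618, 0.048), and the empty bay is the outer one at x≈0.65. I'll move the wrist camera over both.

```bash
python3 -m handwheel '[{"offset":[0.67,-0.37,0],"spin":18,"grip":1},{"offset":[0.67,-0.37,0],"spin":18,"grip":1},{"offset":[0.67,-0.37,0],"spin":18,"grip":1},{"offset":[0.67,-0.37,0],"spin":18,"grip":1},{"offset":[0.67,-0.37,0],"spin":18,"grip":1},{"offset":[0.67,-0.37,0],"spin":18,"grip":1},{"offset":[0.67,-0.37,0],"spin":18,"grip":1},{"offset":[0.67,-0.37,0],"spin":18,"grip":1},{"offset":[0.67,-0.37,0],"spin":18,"grip":1},{"offset":[0.67,-0.37,0],"spin":18,"grip":1},{"offset":[0.67,-0.37,0],"spin":18,"grip":1},{"offset":[0.67,-0.37,0],"spin":18,"grip":1},{"offset":[0.67,-0.37,0],"spin":18,"grip":1},{"offset":[0.67,-0.37,0],"spin":18,"grip":1},{"offset":[0.67,-0.37,0],"spin":18,"grip":1},{"offset":[0.67,-0.37,0],"spin":18,"grip":1},{"offset":[0.67,-0.37,0],"spin":18,"grip":1}]'
cat >> h.py <<'E'
from scipy.spatial.transform import Rotation as R
def tool(o):
    T=np.eye(4); q=o['eef_rot']; T[:3,:3]=R.from_quat([q[1],q[2],q[3],q[0]]).as_matrix(); T[:3,3]=o['eef_pos']; return T
def wrist(n):
    o=ctrl.get_obs(); T0=tool(o); p=cams.camera('wrist'); save(p,n); T=T0@np.array(p['tool_from_camera']); return p,T,T0
Z=dict(carrier=0,grip=.05,rack_tail=0,stud=.018,bay=0,apron=.006,vial_a=0,carrier2=.006)
def report(p,T,names=Z):
    for n in names:
        for r in landmark_of(p,n)[:3]: print(n,np.round(r['uv'],1),round(r['confidence'],2),np.round(onz(p,r['uv'],Z[n],T),4))
E
python3 - <<'E'
from h import *
p,T,T0=wrist('w1.png'); print(np.round(T0,4)); report(p,T)
E
```

```text
time_s: 4.08
eef_pos: [0.6987, 0.047, 0.4051]
eef_rot: [0.0, 1.0, 0.025, 0.0]
wrist_force: [0.7, -0.3, 0.1]
opening: 0.998
[[ 9.987e-01  5.010e-02  4.000e-04  6.987e-01]
 [ 5.010e-02 -9.987e-01 -1.000e-04  4.700e-02]
 [ 4.000e-04  1.000e-04 -1.000e+00  4.051e-01]
 [ 0.000e+00  0.000e+00  0.000e+00  1.000e+00]]
carrier [ 36.9 258.4] 0.83 [0.5858 0.3235 0.    ]
carrier [305.3 362.5] 0.77 [ 0.4541 -0.0036  0.    ]
grip [  3.8 278.9] 0.81 [0.5856 0.3249 0.05  ]
rack_tail [184.5 249.1] 0.7 [0.6065 0.1492 0.    ]
stud [267.4 249.2] 0.8 [0.619  0.0523 0.018 ]
bay [412.  227.4] 0.98 [ 0.6465 -0.112   0.    ]
bay [376.2 358.2] 0.9 [ 0.4655 -0.0949  0.    ]
apron [360.6 224.4] 0.81 [ 0.6492 -0.0511  0.006 ]
apron [412.3 225.3] 0.45 [ 0.6511 -0.1093  0.006 ]
vial_a [332.4 293.4] 0.97 [ 0.557  -0.0291  0.    ]
carrier2 [ 36.9 258.4] 0.83 [0.5888 0.3191 0.006 ]
carrier2 [305.3 362.5] 0.77 [ 0.4592 -0.0028  0.006 ]
```

View pics/w1.png

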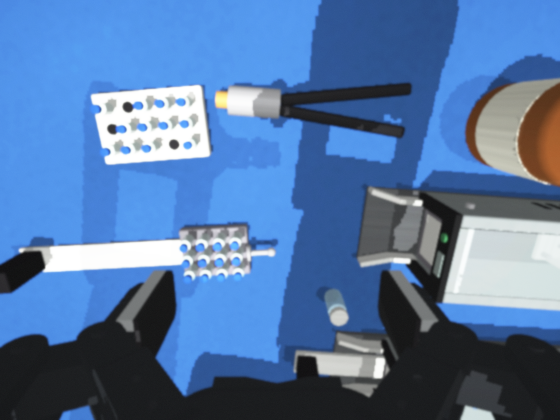

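The wrist view shows the carrier level in the frame: grip at (20,268), stud at (268,250). The empty bay's apron spans columns 360–430 at rows 188–265. Next I'll look straight down over the bay to get its axis.

```bash
python3 -m handwheel '[{"offset":[0,0.06,0],"spin":0,"grip":1},{"offset":[0,0.12,0],"spin":0,"grip":1},{"offset":[0,0.18,0],"spin":0,"grip":1},{"offset":[0,0.18,0],"spin":0,"grip":1},{"offset":[0,0.18,0],"spin":0,"grip":1},{"offset":[0,0.18,0],"spin":0,"grip":1}]'
python3 - <<'E'
from h import *
p,T,T0=wrist('w2.png'); print(np.round(T0,4)); report(p,T,['bay','apron','stud','vial_a'])
E
```

```text
time_s: 5.28
eef_pos: [0.7084, -0.1299, 0.4047]
eef_rot: [-0.0, 1.0, 0.027, -0.0]
wrist_force: [0.4, -0.2, -1.2]
opening: 0.997
[[ 9.986e-01  5.350e-02 -1.000e-04  7.084e-01]
 [ 5.350e-02 -9.986e-01  4.000e-04 -1.299e-01]
 [-1.000e-04 -4.000e-04 -1.000e+00  4.047e-01]
 [ 0.000e+00  0.000e+00  0.000e+00  1.000e+00]]
bay [260.4 227.5] 0.76 [ 0.6473 -0.1154  0.    ]
bay [238.8 361.3] 0.61 [ 0.4613 -0.0946  0.    ]
apron [206.1 225.2] 0.67 [ 0.649  -0.0544  0.006 ]
stud [108.7 250.2] 0.97 [0.618  0.0517 0.018 ]
vial_a [186.  295.2] 0.79 [ 0.5549 -0.0282  0.    ]
```

View pics/w2.png

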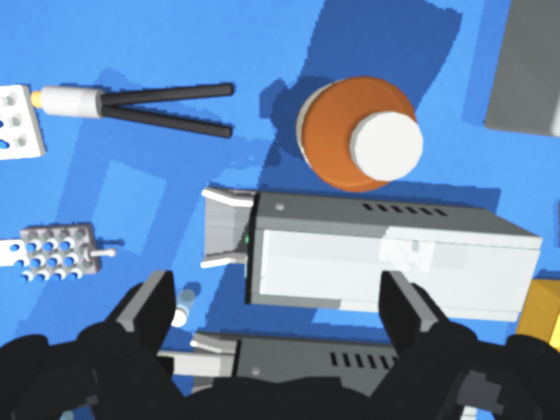

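```bash
python3 - <<'E'
from h import *
im=cv2.imread('pics/w2.png'); c=im[175:330,185:340]; cv2.imwrite('pics/w2a.png',cv2.resize(c,None,fx=4,fy=3.8,interpolation=cv2.INTER_CUBIC))
c=im[175:330,370:560]; cv2.imwrite('pics/w2b.png',cv2.resize(c,None,fx=4,fy=3.8,interpolation=cv2.INTER_CUBIC))
E
```

```text
(no output)
```

View pics/w2a.png

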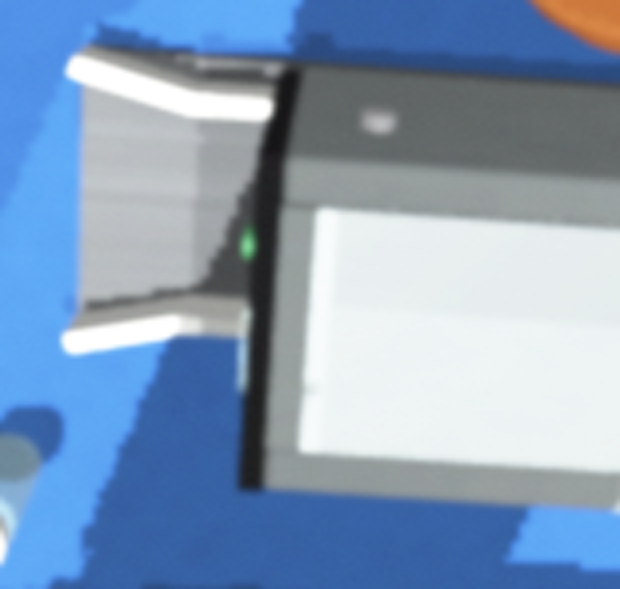

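View pics/w2b.png

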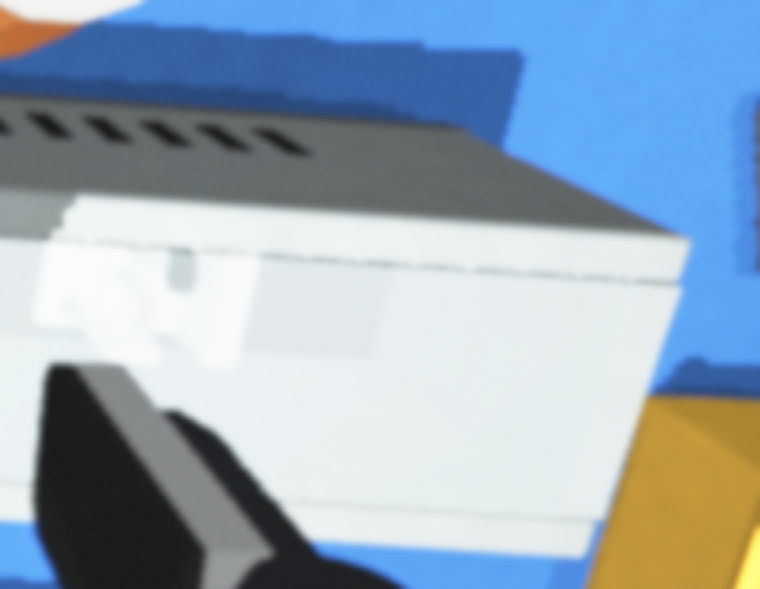

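```bash
python3 - <<'E'
from h import *
p={'camera_matrix':[[346.878,0,276.717],[0,346.878,210.222],[0,0,1]]}
Tt=np.array([[.9986,.0535,-1e-4,.7084],[.0535,-.9986,4e-4,-.1299],[-1e-4,-4e-4,-1,.4047],[0,0,0,1]])
from bench import cams
Tc=np.array(cams.camera('wrist')['tool_from_camera']); T=Tt@Tc
for z in (.092,):
  a=[onz(p,u,z,T) for u in [(256.2,216.6),(542,238.2),(251.2,303.7),(516.2,321.3)]]
  print(np.round(a,4)); 
  for i,j in((0,1),(2,3)): d=a[j]-a[i]; print(np.degrees(np.arctan2(d[1],d[0])),np.linalg.norm(d))
  d=(a[1]-a[0]); n=np.array([-d[1],d[0]])/np.linalg.norm(d[:2]); print('width',n@(a[2]-a[0])[:2], n@(a[3]-a[0])[:2])
  m0=(a[0]+a[2])/2;m1=(a[1]+a[3])/2;print('mid',m0,m1)
# guides tops
cr=lambda x,y:(185+x/4,175+y/3.8)
for z in(.022,):
  for u in [(195,117),(268,119),(70,345),(185,318),(72,72),(248,335)]: print(u,np.round(onz(p,cr(*u),z,T),4))
for u in [(80,90),(80,300)]: print('apron',np.round(onz(p,cr(*u),.006,T),4))
E
```

```text
[[ 0.6903 -0.1144  0.092 ]
 [ 0.6839 -0.3637  0.092 ]
 [ 0.6052 -0.1128  0.092 ]
 [ 0.5999 -0.3626  0.092 ]]
-91.47023903354395 0.24945657873676644
-91.22965007707379 0.24983893192361925
width -0.08507334065802487 -0.08402425271843411
mid [ 0.64775413 -0.11358592  0.092     ] [ 0.64187314 -0.36316385  0.092     ]
(195, 117) [ 0.6781 -0.087   0.022 ]
(268, 119) [ 0.6786 -0.1063  0.022 ]
(70, 345) [ 0.6065 -0.0533  0.022 ]
(185, 318) [ 0.6169 -0.0853  0.022 ]
(72, 72) [ 0.6893 -0.0546  0.022 ]
(248, 335) [ 0.6124 -0.1029  0.022 ]
apron [ 0.6798 -0.0534  0.006 ]
apron [ 0.6137 -0.053   0.006 ]
```

Bay axis: yaw ≈ −91.35°, flap centre ≈ (0.6477, −0.114). The housing width came out at 85 mm, against 86 mm given. Now the carrier.

```bash
python3 -m handwheel '[{"offset":[-0.05,-0.38,0],"spin":-4,"grip":1},{"offset":[-0.05,-0.38,0],"spin":-4,"grip":1},{"offset":[-0.05,-0.38,0],"spin":-4,"grip":1},{"offset":[-0.05,-0.38,0],"spin":-4,"grip":1},{"offset":[-0.05,-0.38,0],"spin":-4,"grip":1},{"offset":[-0.05,-0.38,0],"spin":-4,"grip":1},{"offset":[-0.05,-0.38,0],"spin":-4,"grip":1},{"offset":[-0.05,-0.38,0],"spin":-4,"grip":1},{"offset":[-0.05,-0.38,0],"spin":-4,"grip":1},{"offset":[-0.05,-0.38,0],"spin":-4,"grip":1}]'
python3 - <<'E'
from h import *
p,T,T0=wrist('w3.png'); print(np.round(T0,4)); report(p,T,['carrier','grip','rack_tail','stud'])
E
```

```text
time_s: 6.82
eef_pos: [0.6393, 0.2437, 0.4047]
eef_rot: [0.0, 0.998, 0.06, 0.0]
wrist_force: [-0.3, 0.5, 0.6]
opening: 0.997
[[ 9.929e-01  1.189e-01  0.000e+00  6.393e-01]
 [ 1.189e-01 -9.929e-01 -2.000e-04  2.437e-01]
 [ 0.000e+00  2.000e-04 -1.000e+00  4.047e-01]
 [ 0.000e+00  0.000e+00  0.000e+00  1.000e+00]]
carrier [202.  216.3] 0.76 [0.583  0.3211 0.    ]
grip [189.8 228.5] 0.88 [0.5862 0.3231 0.05  ]
grip [449.1 219.8] 0.27 [0.6257 0.0698 0.05  ]
rack_tail [358.1 215.3] 0.61 [0.6052 0.1456 0.    ]
rack_tail [449.9 217.9] 0.3 [0.6145 0.0416 0.    ]
stud [450.3 218.4] 0.95 [0.6188 0.051  0.018 ]
```

View pics/w3.png

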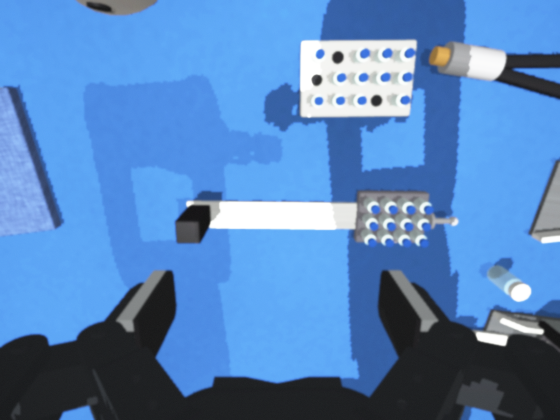

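```bash
python3 - <<'E'
from h import *
im=cv2.imread('pics/w3.png'); c=im[180:260,165:285]; cv2.imwrite('pics/w3a.png',cv2.resize(c,None,fx=6,fy=6,interpolation=cv2.INTER_CUBIC))
c=im[180:260,340:470]; cv2.imwrite('pics/w3b.png',cv2.resize(c,None,fx=6,fy=6,interpolation=cv2.INTER_CUBIC))
E
```

```text
(no output)
```

View pics/w3a.png

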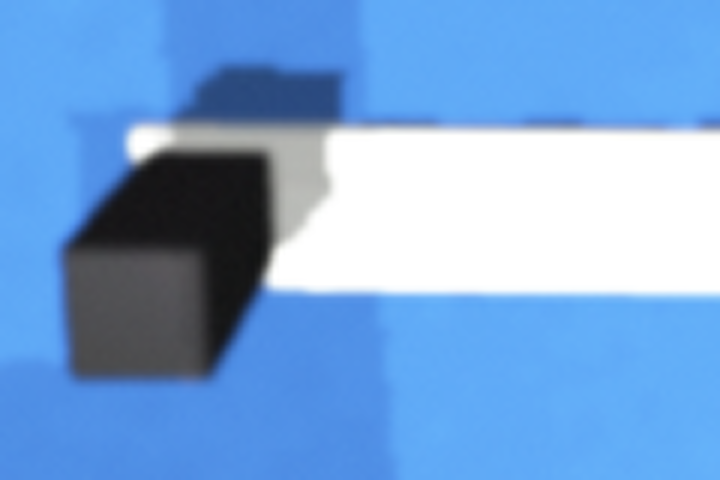

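View pics/w3b.png

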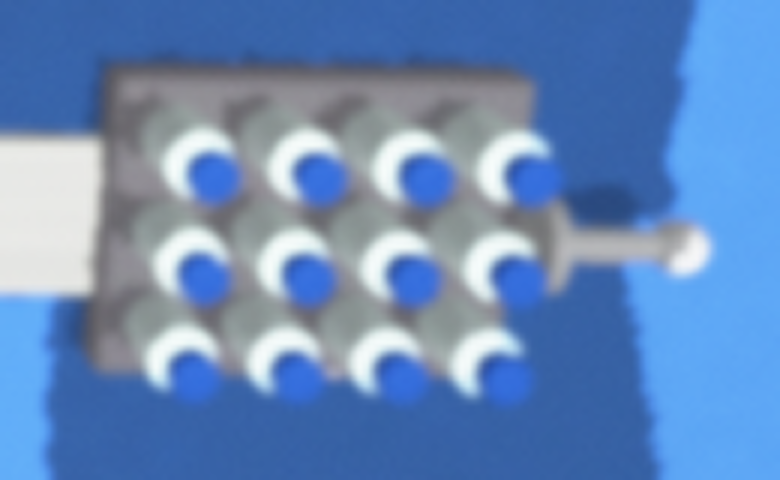

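```bash
python3 - <<'E'
from h import *
p={'camera_matrix':[[346.878,0,276.717],[0,346.878,210.222],[0,0,1]]}
Tt=np.array([[.9929,.1189,0,.6393],[.1189,-.9929,-2e-4,.2437],[0,2e-4,-1,.4047],[0,0,0,1]])
Tc=np.array(cams.camera('wrist')['tool_from_camera']); T=Tt@Tc
A=lambda x,y:(165+x/6,180+y/6); B=lambda x,y:(340+x/6,180+y/6)
g=[onz(p,A(*u),.062,T) for u in((66,249),(205,249),(211,378),(75,378))]
g=np.array(g);print(np.round(g,4),g.mean(0), np.degrees(np.arctan2(*(g[1]+g[2]-g[0]-g[3])[[1,0]])))
s=onz(p,B(686,250),.018,T);print('stud',s); d=s-g.mean(0);print(np.degrees(np.arctan2(d[1],d[0])),np.hypot(*d[:2]))
for a,b,z in ((A(150,126),B(98,137),.006),(A(280,290),B(95,293),.006)):
  e,f=onz(p,a,z,T),onz(p,b,z,T);d=f-e;print(e,f,np.degrees(np.arctan2(d[1],d[0])))
E
```

```text
[[0.5963 0.3337 0.062 ]
 [0.599  0.3119 0.062 ]
 [0.5771 0.3097 0.062 ]
 [0.5745 0.3315 0.062 ]] [0.58671301 0.32171859 0.062     ] -83.16805300459133
stud [0.61560001 0.04571319 0.018     ]
-84.0251196961472 0.27751295498961126
[0.6011435  0.33409839 0.006     ] [0.62084961 0.15187425 0.006     ] -83.82789539169549
[0.57203383 0.30834199 0.006     ] [0.59078253 0.14680271 0.006     ] -83.37971322208827
```

Carrier: grip ≈ (0.587, 0.322), yaw ≈ −83.7°. In the picture the ball is at (454,222), about 4 px from where the network put it, and the spacing from the image-measured points (277.5 mm) matches the 276 mm given. Descending with the jaws along the carrier's x.

```bash
python3 -m handwheel '[{"offset":[-0.021,-0.042,0.03],"spin":0.5,"grip":1},{"offset":[-0.043,-0.084,0.06],"spin":0.5,"grip":1},{"offset":[-0.043,-0.084,0.1],"spin":0.5,"grip":1},{"offset":[-0.043,-0.084,0.14],"spin":0.5,"grip":1},{"offset":[-0.043,-0.084,0.17],"spin":0.5,"grip":1},{"offset":[-0.043,-0.084,0.19],"spin":0.5,"grip":1},{"offset":[-0.043,-0.084,0.204],"spin":0.5,"grip":1},{"offset":[-0.043,-0.084,0.204],"spin":0.5,"grip":1},{"offset":[-0.043,-0.084,0.204],"spin":0.5,"grip":1}]'
python3 - <<'E'
from h import *
p,T,T0=wrist('w4.png'); print(np.round(T0,4))
E
```

```text
time_s: 8.25
eef_pos: [0.5865, 0.3237, 0.202]
eef_rot: [-0.0, 0.998, 0.056, 0.001]
wrist_force: [-0.8, -0.3, 0.6]
opening: 1.0
[[ 9.937e-01  1.124e-01  2.000e-03  5.865e-01]
 [ 1.124e-01 -9.937e-01  7.000e-04  3.237e-01]
 [ 2.000e-03 -5.000e-04 -1.000e+00  2.020e-01]
 [ 0.000e+00  0.000e+00  0.000e+00  1.000e+00]]
```

View pics/w4.png

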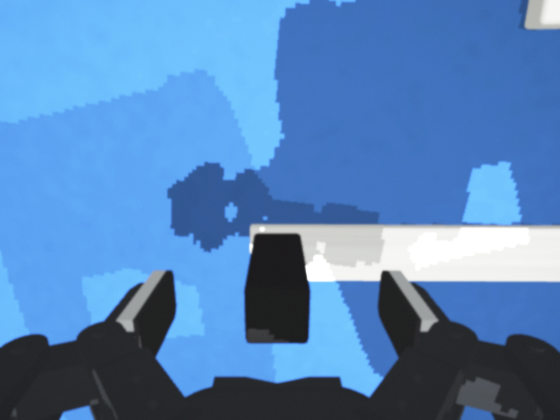

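The grip stands midway between the pads (column 277, pads at 175 and 378). Closing.

```bash
python3 -m handwheel '[{"offset":[0,0,0],"spin":0,"grip":0.6},{"offset":[0,0,0],"spin":0,"grip":0.4},{"offset":[0,0,0],"spin":0,"grip":0.1},{"offset":[0,0,0],"spin":0,"grip":0.1},{"offset":[0,0,0],"spin":0,"grip":0.1},{"offset":[0,0,0],"spin":0,"grip":0.1},{"offset":[0,0,0],"spin":0,"grip":0.1}]'
python3 - <<'E'
from h import *
p,T,T0=wrist('w5.png'); print(np.round(T0,4))
E
```

```text
time_s: 9.18
eef_pos: [0.586, 0.3237, 0.201]
eef_rot: [-0.0, 0.998, 0.056, 0.0]
wrist_force: [-0.3, 1.3, 3.1]
opening: 0.271
[[ 9.937e-01  1.125e-01  5.000e-04  5.860e-01]
 [ 1.125e-01 -9.937e-01  3.000e-04  3.237e-01]
 [ 5.000e-04 -2.000e-04 -1.000e+00  2.010e-01]
 [ 0.000e+00  0.000e+00  0.000e+00  1.000e+00]]
```

View pics/w5.png

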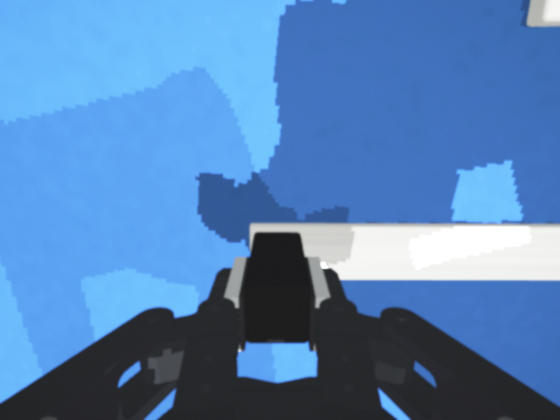

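```bash
python3 -m handwheel '[{"offset":[0,0,-0.006],"spin":0,"grip":0.1},{"offset":[0,0,-0.012],"spin":0,"grip":0.1},{"offset":[0,0,-0.018],"spin":0,"grip":0.1},{"offset":[0,0,-0.018],"spin":0,"grip":0.1},{"offset":[0,0,-0.018],"spin":0,"grip":0.1}]'
python3 - <<'E'
from h import *
o=ctrl.get_obs(); print(o['eef_pos'],o['wrist_force'],o['torque'],o['opening'])
p=cams.camera('scene'); save(p,'s6.png'); c=p['color'][210:300,280:480,::-1]; cv2.imwrite('pics/s6c.png',cv2.resize(c,None,fx=4,fy=4,interpolation=cv2.INTER_CUBIC))
E
```

```text
time_s: 9.85
eef_pos: [0.5858, 0.3235, 0.2186]
eef_rot: [0.0, 0.998, 0.056, -0.0]
wrist_force: [-0.3, -0.6, -1.4]
opening: 0.273
[0.58582176 0.32346879 0.21859628] [-0.3076098  -0.62414889 -1.36460102] [ 0.32222709  0.04747261 -0.02146064] 0.2733189171813471
```

View pics/s6c.png

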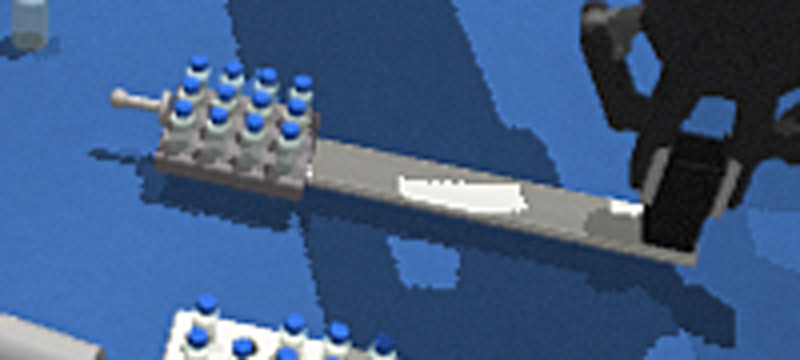

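The carrier hangs level, clear of the bench and with a shadow gap under the rack. Moving it into line with the lane.

```bash
python3 -m handwheel '[{"offset":[0.006,0.01,0],"spin":1,"grip":0.1},{"offset":[0.016,0.026,0],"spin":2.5,"grip":0.1},{"offset":[0.028,0.044,0],"spin":4,"grip":0.1},{"offset":[0.04,0.062,0],"spin":5.5,"grip":0.1},{"offset":[0.05,0.08,0],"spin":7,"grip":0.1},{"offset":[0.057,0.09,0],"spin":7.8,"grip":0.1},{"offset":[0.06,0.094,0],"spin":7.8,"grip":0.1},{"offset":[0.06,0.094,0],"spin":7.8,"grip":0.1},{"offset":[0.06,0.094,0],"spin":7.8,"grip":0.1},{"offset":[0.06,0.094,0],"spin":7.8,"grip":0.1}]'
python3 - <<'E'
from h import *
o=ctrl.get_obs(); T0=tool(o); print(np.round(T0,4))
b=np.array([.6477,-.114]); y=np.radians(-91.35); ux=np.array([np.cos(y),np.sin(y)]); uy=np.array([-ux[1],ux[0]])
r=T0[:2,3]-b; print('bay frame',r@ux,r@uy,'yaw err',np.degrees(np.arctan2(T0[1,1],T0[0,1]))+91.35)
for c in('top','scene'):
  p=cams.camera(c); save(p,c+'7.png')
  for n,z in dict(stud=.036,rack_tail=.018,grip=.068,apron=.006).items():
    for q in landmark_of(p,n)[:2]: 
      w=onz(p,q['uv'],z); d=w[:2]-b; print(c,n,np.round(q['uv'],1),round(q['confidence'],2),np.round(w,4),'bay',np.round([d@ux,d@uy],4))
p=cams.camera('top')['color']; cv2.imwrite('pics/top7c.png',cv2.resize(p[140:260,100:330,::-1],None,fx=3.4,fy=3.4,interpolation=cv2.INTER_CUBIC))
wrist('w7.png')
E
```

```text
time_s: 11.15
eef_pos: [0.6557, 0.2375, 0.2187]
eef_rot: [-0.0, 1.0, -0.011, -0.0]
wrist_force: [-0.4, 0.2, -1.9]
opening: 0.272
[[ 9.997e-01 -2.240e-02 -2.000e-04  6.557e-01]
 [-2.240e-02 -9.997e-01  0.000e+00  2.375e-01]
 [-2.000e-04 -0.000e+00 -1.000e+00  2.187e-01]
 [ 0.000e+00  0.000e+00  0.000e+00  1.000e+00]]
bay frame -0.3516181157267552 -0.00028623797432806035 yaw err 0.06496646568555775
top stud [283.5 185.4] 0.66 [ 0.6495 -0.036   0.036 ] bay [-0.078 -0.   ]
top rack_tail [242.6 183.8] 0.76 [0.6604 0.0628 0.018 ] bay [-0.1771  0.0086]
top grip [166.  180.1] 0.95 [0.6626 0.2382 0.068 ] bay [-0.3525  0.0066]
top apron [291.4 185.6] 0.81 [ 0.6554 -0.0558  0.006 ] bay [-0.0583  0.0063]
scene stud [264.7 232.4] 0.72 [ 0.652  -0.0372  0.036 ] bay [-0.0769  0.0025]
scene grip [396.9 262.5] 0.63 [0.6602 0.2348 0.068 ] bay [-0.349   0.0042]
scene apron [260.3 239.2] 0.82 [ 0.646  -0.0515  0.006 ] bay [-0.0624 -0.0031]
```

View pics/top7c.png

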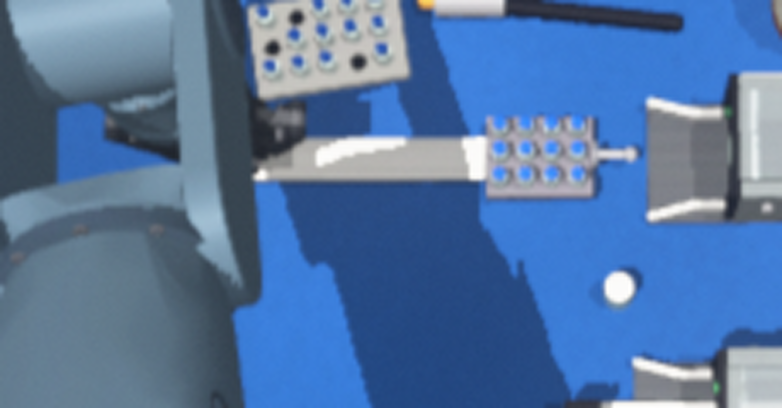

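View pics/w7.png

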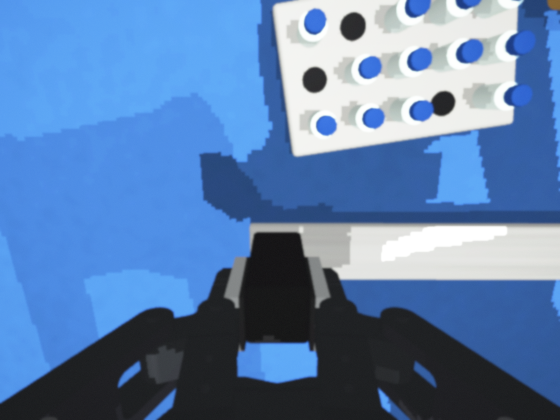

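View pics/scene7.png

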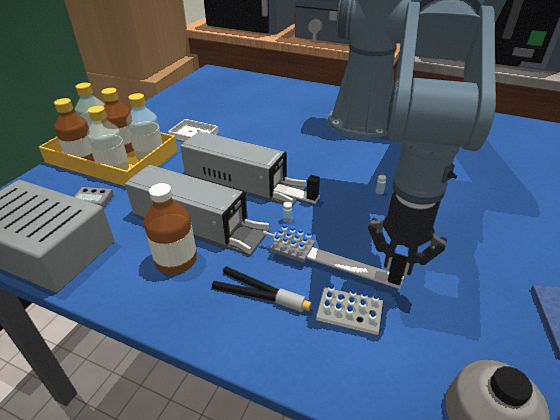

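The carrier is in line with the apron. In the top view the stud is about 3.5 mm above the guide midline, and its height parallax accounts for about 3.3 mm of that. Next: lower a little and advance over the apron, watching the force.

```bash
python3 -m handwheel '[{"offset":[0,0.002,0.003],"spin":0,"grip":0.1},{"offset":[0,0.008,0.006],"spin":0,"grip":0.1},{"offset":[0,0.016,0.008],"spin":0,"grip":0.1},{"offset":[0,0.024,0.008],"spin":0,"grip":0.1},{"offset":[0,0.032,0.008],"spin":0,"grip":0.1},{"offset":[0,0.04,0.008],"spin":0,"grip":0.1},{"offset":[0,0.048,0.008],"spin":0,"grip":0.1},{"offset":[0,0.056,0.008],"spin":0,"grip":0.1},{"offset":[0,0.06,0.008],"spin":0,"grip":0.1},{"offset":[0,0.06,0.008],"spin":0,"grip":0.1},{"offset":[0,0.06,0.008],"spin":0,"grip":0.1}]'
cat >> h.py <<'E'
b=np.array([.6477,-.114]); yw=np.radians(-91.35); ux=np.array([np.cos(yw),np.sin(yw)]); uy=np.array([-ux[1],ux[0]])
def st():
    o=ctrl.get_obs(); T0=tool(o); r=T0[:2,3]-b; f=o['wrist_force']; s=r@ux
    print('t',o['time_s'],'origin',np.round([s,r@uy],4),'stud',round(s+.276,4),'tail',round(s+.174,4),'yawerr',round(np.degrees(np.arctan2(T0[1,1],T0[0,1])+0)+91.35,2),'z',round(T0[2,3],4),'F bay',np.round([f[:2]@ux,f[:2]@uy,f[2]],1),'M',np.round(o['torque'],2))
E
python3 - <<'E'
from h import *
st()
p=cams.camera('top'); cv2.imwrite('pics/t8.png',cv2.resize(p['color'][140:240,200:360,::-1],None,fx=5,fy=5,interpolation=cv2.INTER_CUBIC))
p=cams.camera('scene'); cv2.imwrite('pics/s8.png',cv2.resize(p['color'][180:300,200:400,::-1],None,fx=4,fy=4,interpolation=cv2.INTER_CUBIC))
E
```

```text
time_s: 13.12
eef_pos: [0.6547, 0.1771, 0.2107]
eef_rot: [-0.0, 1.0, -0.012, 0.0]
wrist_force: [0.4, -0.3, -2.5]
opening: 0.273
t 13.125 origin [-2.912e-01  1.000e-04] stud -0.0152 tail -0.1172 yawerr 0.02 z 0.2107 F bay [ 0.3  0.4 -2.5] M [ 0.34 -0.03 -0.03]
```

View pics/t8.png

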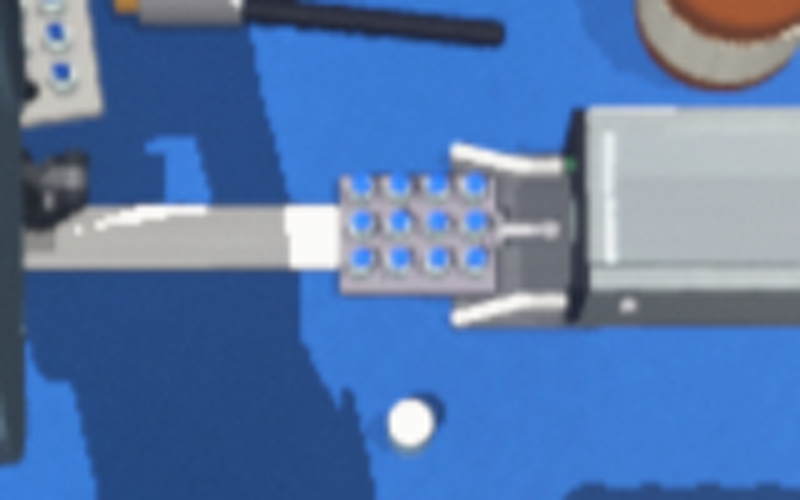

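View pics/s8.png

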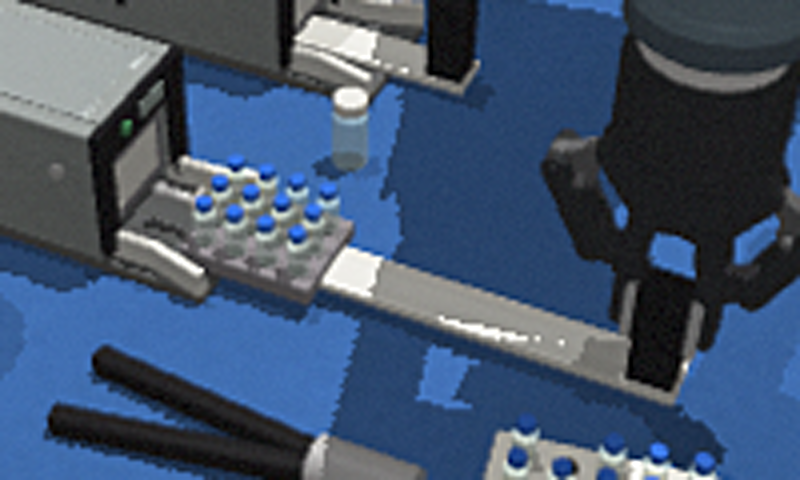

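The rack is centred between the guides (rack rows 177–290, guides 168–298). Now for the flap, lowering another 2 mm.

```bash
python3 -m handwheel '[{"offset":[0,0.004,0.001],"spin":0,"grip":0.1},{"offset":[0,0.009,0.002],"spin":0,"grip":0.1},{"offset":[0,0.014,0.002],"spin":0,"grip":0.1},{"offset":[0,0.019,0.002],"spin":0,"grip":0.1},{"offset":[0,0.024,0.002],"spin":0,"grip":0.1},{"offset":[0,0.029,0.002],"spin":0,"grip":0.1},{"offset":[0,0.034,0.002],"spin":0,"grip":0.1},{"offset":[0,0.038,0.002],"spin":0,"grip":0.1},{"offset":[0,0.038,0.002],"spin":0,"grip":0.1}]'
python3 -c "
from h import *
st()"
```

```text
time_s: 14.35
eef_pos: [0.6537, 0.1385, 0.2085]
eef_rot: [-0.0, 1.0, -0.012, -0.0]
wrist_force: [0.9, 0.6, -3.3]
opening: 0.27
t 14.35 origin [-2.526e-01  1.000e-04] stud 0.0234 tail -0.0786 yawerr -0.02 z 0.2085 F bay [-0.7  0.9 -3.3] M [ 0.85 -0.07  0.  ]
```

```bash
python3 -m handwheel '[{"offset":[0,0.004,0.0005],"spin":0,"grip":0.1},{"offset":[0,0.008,0.001],"spin":0,"grip":0.1},{"offset":[0,0.012,0.001],"spin":0,"grip":0.1},{"offset":[0,0.016,0.001],"spin":0,"grip":0.1},{"offset":[0,0.02,0.001],"spin":0,"grip":0.1},{"offset":[0,0.024,0.001],"spin":0,"grip":0.1},{"offset":[0,0.024,0.001],"spin":0,"grip":0.1}]'
python3 - <<'E'
from h import *
st()
p=cams.camera('scene'); cv2.imwrite('pics/s9.png',cv2.resize(p['color'][180:300,180:380,::-1],None,fx=4,fy=4,interpolation=cv2.INTER_CUBIC))
E
```

```text
time_s: 15.22
eef_pos: [0.6532, 0.1147, 0.2076]
eef_rot: [0.0, 1.0, -0.012, -0.0]
wrist_force: [-1.1, 1.4, -3.2]
opening: 0.273
t 15.225 origin [-2.287e-01  1.000e-04] stud 0.0473 tail -0.0547 yawerr -0.0 z 0.2076 F bay [-1.4 -1.2 -3.2] M [ 0.77  0.   -0.03]
```

View pics/s9.png

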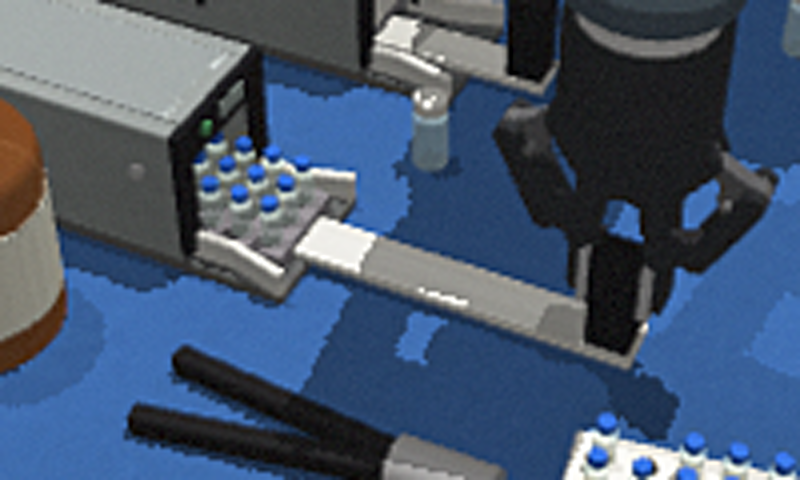

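```bash
python3 -m handwheel '[{"offset":[0,0.004,0],"spin":0,"grip":0.1},{"offset":[0,0.009,0],"spin":0,"grip":0.1},{"offset":[0,0.014,0],"spin":0,"grip":0.1},{"offset":[0,0.019,0],"spin":0,"grip":0.1},{"offset":[0,0.024,0],"spin":0,"grip":0.1},{"offset":[0,0.029,0],"spin":0,"grip":0.1},{"offset":[0,0.034,0],"spin":0,"grip":0.1},{"offset":[0,0.039,0],"spin":0,"grip":0.1},{"offset":[0,0.04,0],"spin":0,"grip":0.1}]'
python3 -c "
from h import *
st()"
```

```text
time_s: 16.4
eef_pos: [0.6523, 0.0745, 0.2077]
eef_rot: [0.0, 1.0, -0.012, -0.0]
wrist_force: [0.4, 1.5, -1.9]
opening: 0.272
t 16.4 origin [-0.1885  0.0002] stud 0.0875 tail -0.0145 yawerr -0.01 z 0.2077 F bay [-1.5  0.3 -1.9] M [ 0.74 -0.07  0.03]
```

```bash
python3 -m handwheel '[{"offset":[0,0.005,0],"spin":0,"grip":0.1},{"offset":[0,0.01,0],"spin":0,"grip":0.1},{"offset":[0,0.015,0],"spin":0,"grip":0.1},{"offset":[0,0.02,0],"spin":0,"grip":0.1},{"offset":[0,0.025,0],"spin":0,"grip":0.1},{"offset":[0,0.03,0],"spin":0,"grip":0.1},{"offset":[0,0.035,0],"spin":0,"grip":0.1},{"offset":[0,0.04,0],"spin":0,"grip":0.1},{"offset":[0,0.043,0],"spin":0,"grip":0.1},{"offset":[0,0.045,0],"spin":0,"grip":0.1},{"offset":[0,0.045,0],"spin":0,"grip":0.1}]'
python3 -c "
from h import *
st()"
```

```text
time_s: 17.77
eef_pos: [0.6512, 0.0297, 0.2076]
eef_rot: [0.0, 1.0, -0.012, -0.0]
wrist_force: [0.0, -1.4, -2.7]
opening: 0.271
t 17.775 origin [-1.437e-01  1.000e-04] stud 0.1323 tail 0.0303 yawerr 0.0 z 0.2076 F bay [ 1.4  0.1 -2.7] M [ 0.4  -0.03  0.03]
```

Stud at 132 mm, before the earliest catch position. From here I'll feel forward in 3 mm steps, checking the force between them.

```bash
cat > chk.py <<'E'
from h import *
import sys
st(); o=ctrl.get_obs(); sys.exit(1 if -(o['wrist_force'][:2]@ux)>float(sys.argv[1]) else 0)
E
C="python3 chk.py 3.5"
python3 -m handwheel '[{"offset":[0,0.002,0],"spin":0,"grip":0.1},{"offset":[0,0.004,0],"spin":0,"grip":0.1},{"offset":[0,0.004,0],"spin":0,"grip":0.1}]' >/dev/null && $C && \
python3 -m handwheel '[{"offset":[0,0.0015,0],"spin":0,"grip":0.1},{"offset":[0,0.003,0],"spin":0,"grip":0.1},{"offset":[0,0.003,0],"spin":0,"grip":0.1}]' >/dev/null && $C && \
python3 -m handwheel '[{"offset":[0,0.0015,0],"spin":0,"grip":0.1},{"offset":[0,0.003,0],"spin":0,"grip":0.1},{"offset":[0,0.003,0],"spin":0,"grip":0.1}]' >/dev/null && $C && \
python3 -m handwheel '[{"offset":[0,0.0015,0],"spin":0,"grip":0.1},{"offset":[0,0.003,0],"spin":0,"grip":0.1},{"offset":[0,0.003,0],"spin":0,"grip":0.1}]' >/dev/null && $C && \
python3 -m handwheel '[{"offset":[0,0.0015,0],"spin":0,"grip":0.1},{"offset":[0,0.003,0],"spin":0,"grip":0.1},{"offset":[0,0.003,0],"spin":0,"grip":0.1}]' >/dev/null && $C
```

```text
t 18.15 origin [-0.1398  0.0002] stud 0.1362 tail 0.0342 yawerr 0.0 z 0.2077 F bay [ 0.3 -0.3 -3.1] M [ 0.58 -0.04  0.01]
t 18.525 origin [-0.1368  0.0002] stud 0.1392 tail 0.0372 yawerr 0.0 z 0.2077 F bay [ 0.7  0.4 -3.8] M [ 0.61 -0.02  0.06]
t 18.9 origin [-0.1338  0.0002] stud 0.1422 tail 0.0402 yawerr 0.0 z 0.2077 F bay [-0.7 -1.3 -3.8] M [ 0.58 -0.02  0.01]
t 19.275 origin [-0.1306  0.0002] stud 0.1454 tail 0.0434 yawerr 0.0 z 0.2078 F bay [ 0.  -0.1 -2. ] M [ 0.35 -0.04  0.05]
t 19.65 origin [-0.1278  0.0002] stud 0.1482 tail 0.0462 yawerr -0.0 z 0.2078 F bay [-0.  -0.3 -2.4] M [0.31 0.   0.04]
```

```bash
C="python3 chk.py 3"
python3 -m handwheel '[{"offset":[0,0.0015,0],"spin":0,"grip":0.1},{"offset":[0,0.003,0],"spin":0,"grip":0.1},{"offset":[0,0.003,0],"spin":0,"grip":0.1}]' >/dev/null && $C && \
python3 -m handwheel '[{"offset":[0,0.0015,0],"spin":0,"grip":0.1},{"offset":[0,0.003,0],"spin":0,"grip":0.1},{"offset":[0,0.003,0],"spin":0,"grip":0.1}]' >/dev/null && $C && \
python3 -m handwheel '[{"offset":[0,0.0015,0],"spin":0,"grip":0.1},{"offset":[0,0.003,0],"spin":0,"grip":0.1},{"offset":[0,0.003,0],"spin":0,"grip":0.1}]' >/dev/null && $C && \
python3 -m handwheel '[{"offset":[0,0.0015,0],"spin":0,"grip":0.1},{"offset":[0,0.003,0],"spin":0,"grip":0.1},{"offset":[0,0.003,0],"spin":0,"grip":0.1}]' >/dev/null && $C && \
python3 -m handwheel '[{"offset":[0,0.0015,0],"spin":0,"grip":0.1},{"offset":[0,0.003,0],"spin":0,"grip":0.1},{"offset":[0,0.003,0],"spin":0,"grip":0.1}]' >/dev/null && $C && \
python3 -m handwheel '[{"offset":[0,0.0015,0],"spin":0,"grip":0.1},{"offset":[0,0.003,0],"spin":0,"grip":0.1},{"offset":[0,0.003,0],"spin":0,"grip":0.1}]' >/dev/null && $C
```

```text
t 20.025 origin [-0.1248  0.0002] stud 0.1512 tail 0.0492 yawerr 0.0 z 0.2077 F bay [ 0.  -0.1 -1. ] M [ 0.39 -0.02 -0.01]
t 20.4 origin [-1.229e-01  1.000e-04] stud 0.1531 tail 0.0511 yawerr 0.02 z 0.2078 F bay [-5.  -0.4 -0.5] M [ 1.08 -0.04 -0.07]
```

Contact: −5 N with the stud at 153 mm, which looks like the rollers. Going on in 1 mm steps.

```bash
C="python3 chk.py 11"
python3 -m handwheel '[{"offset":[0,0.001,0],"spin":0,"grip":0.1},{"offset":[0,0.001,0],"spin":0,"grip":0.1}]' >/dev/null && $C && \
python3 -m handwheel '[{"offset":[0,0.001,0],"spin":0,"grip":0.1},{"offset":[0,0.001,0],"spin":0,"grip":0.1}]' >/dev/null && $C
```

```text
t 20.65 origin [-1.222e-01  1.000e-04] stud 0.1538 tail 0.0518 yawerr 0.03 z 0.2078 F bay [-6.5 -0.6 -0.3] M [ 1.2  -0.03 -0.11]
t 20.9 origin [-1.211e-01  1.000e-04] stud 0.1549 tail 0.0529 yawerr 0.03 z 0.2078 F bay [-6.3  0.4 -1.2] M [ 1.1   0.01 -0.07]
```

```bash
C="python3 chk.py 8.5"
python3 -m handwheel '[{"offset":[0,0.001,0],"spin":0,"grip":0.1},{"offset":[0,0.001,0],"spin":0,"grip":0.1}]' >/dev/null && $C && \
python3 -m handwheel '[{"offset":[0,0.001,0],"spin":0,"grip":0.1},{"offset":[0,0.001,0],"spin":0,"grip":0.1}]' >/dev/null && $C && \
python3 -m handwheel '[{"offset":[0,0.001,0],"spin":0,"grip":0.1},{"offset":[0,0.001,0],"spin":0,"grip":0.1}]' >/dev/null && $C
```

```text
t 21.15 origin [-1.197e-01  1.000e-04] stud 0.1563 tail 0.0543 yawerr 0.03 z 0.2077 F bay [-5.   0.3 -0.9] M [ 1.05  0.03 -0.1 ]
t 21.4 origin [-1.176e-01  1.000e-04] stud 0.1584 tail 0.0564 yawerr 0.0 z 0.2076 F bay [-0.2  0.2 -2.7] M [ 0.56  0.03 -0.02]
t 21.65 origin [-0.116   0.0002] stud 0.16 tail 0.058 yawerr -0.02 z 0.2076 F bay [ 4.3 -0.1 -3.2] M [-0.01  0.07 -0.07]
```

The force fell and then reversed to +4 N, so the rollers are drawing the ball in. Continuing gently to the buffer.

```bash
C="python3 chk.py 5"
python3 -m handwheel '[{"offset":[0,0.001,0],"spin":0,"grip":0.1},{"offset":[0,0.001,0],"spin":0,"grip":0.1}]' >/dev/null && $C && \
python3 -m handwheel '[{"offset":[0,0.001,0],"spin":0,"grip":0.1},{"offset":[0,0.001,0],"spin":0,"grip":0.1}]' >/dev/null && $C && \
python3 -m handwheel '[{"offset":[0,0.001,0],"spin":0,"grip":0.1},{"offset":[0,0.001,0],"spin":0,"grip":0.1}]' >/dev/null && $C && \
python3 -m handwheel '[{"offset":[0,0.001,0],"spin":0,"grip":0.1},{"offset":[0,0.001,0],"spin":0,"grip":0.1}]' >/dev/null && $C
```

```text
t 21.9 origin [-0.1153  0.0002] stud 0.1607 tail 0.0587 yawerr -0.01 z 0.2077 F bay [ 3.8  0.4 -2.5] M [-0.29  0.09 -0.06]
t 22.15 origin [-0.1147  0.0002] stud 0.1613 tail 0.0593 yawerr 0.01 z 0.2078 F bay [ 5.4  0.2 -2.9] M [-0.37  0.06 -0.08]
t 22.4 origin [-0.1137  0.0002] stud 0.1623 tail 0.0603 yawerr 0.01 z 0.2077 F bay [ 5.5 -0.8 -2.1] M [-0.44  0.05 -0.11]
t 22.65 origin [-0.113   0.0002] stud 0.163 tail 0.061 yawerr 0.01 z 0.2078 F bay [ 3.2  0.4 -2.5] M [-0.22  0.04 -0.14]
```

```bash
C="python3 chk.py 4"
python3 -m handwheel '[{"offset":[0,0.001,0],"spin":0,"grip":0.1},{"offset":[0,0.001,0],"spin":0,"grip":0.1}]' >/dev/null && $C && \
python3 -m handwheel '[{"offset":[0,0.001,0],"spin":0,"grip":0.1},{"offset":[0,0.001,0],"spin":0,"grip":0.1}]' >/dev/null && $C && \
python3 -m handwheel '[{"offset":[0,0.0005,0],"spin":0,"grip":0.1},{"offset":[0,0.0005,0],"spin":0,"grip":0.1}]' >/dev/null && $C && \
python3 -m handwheel '[{"offset":[0,0.0005,0],"spin":0,"grip":0.1},{"offset":[0,0.0005,0],"spin":0,"grip":0.1}]' >/dev/null && $C
```

```text
t 22.9 origin [-1.125e-01  1.000e-04] stud 0.1635 tail 0.0615 yawerr 0.02 z 0.2077 F bay [-0.8 -0.1 -2.9] M [ 0.28  0.03 -0.07]
t 23.15 origin [-1.118e-01  1.000e-04] stud 0.1642 tail 0.0622 yawerr 0.03 z 0.2077 F bay [-4.2  0.7 -1.4] M [ 0.92 -0.01 -0.07]
```

```bash
C="python3 chk.py 7.5"
python3 -m handwheel '[{"offset":[0,0.0005,0],"spin":0,"grip":0.1},{"offset":[0,0.0005,0],"spin":0,"grip":0.1}]' >/dev/null && $C && \
python3 -m handwheel '[{"offset":[0,0.0005,0],"spin":0,"grip":0.1},{"offset":[0,0.0005,0],"spin":0,"grip":0.1}]' >/dev/null && $C && \
python3 -m handwheel '[{"offset":[0,0.0005,0],"spin":0,"grip":0.1},{"offset":[0,0.0005,0],"spin":0,"grip":0.1}]' >/dev/null && $C && \
python3 -m handwheel '[{"offset":[0,0.0005,0],"spin":0,"grip":0.1},{"offset":[0,0.0005,0],"spin":0,"grip":0.1}]' >/dev/null && $C
```

```text
t 23.4 origin [-1.114e-01  1.000e-04] stud 0.1646 tail 0.0626 yawerr 0.03 z 0.2077 F bay [-5.9 -1.2  0. ] M [ 1.06 -0.04 -0.07]
t 23.65 origin [-1.111e-01  1.000e-04] stud 0.1649 tail 0.0629 yawerr 0.03 z 0.2078 F bay [-6.6 -0.  -0.7] M [ 1.15 -0.02 -0.09]
t 23.9 origin [-1.109e-01  1.000e-04] stud 0.1651 tail 0.0631 yawerr 0.03 z 0.2078 F bay [-9.1 -0.7 -0.7] M [ 1.3   0.05 -0.03]
```

The push rises again at the buffer, to −9 N with the stud at 165 mm. Backing off to relieve it, which also serves as a gentle tug test, and setting it down on the floor.

```bash
C="python3 chk.py 20"
python3 -m handwheel '[{"offset":[0,-0.001,0.0003],"spin":0,"grip":0.1},{"offset":[0,-0.002,0.0006],"spin":0,"grip":0.1},{"offset":[0,-0.002,0.0006],"spin":0,"grip":0.1}]' >/dev/null && $C
python3 - <<'E'
from h import *
p=cams.camera('scene'); cv2.imwrite('pics/s10.png',cv2.resize(p['color'][180:300,180:380,::-1],None,fx=4,fy=4,interpolation=cv2.INTER_CUBIC))
p,T,T0=wrist('w10.png')
E
```

```text
t 24.275 origin [-0.112   0.0002] stud 0.164 tail 0.062 yawerr 0.03 z 0.2072 F bay [-5.8 -0.1  1.1] M [ 0.73  0.1  -0.16]
```

View pics/s10.png

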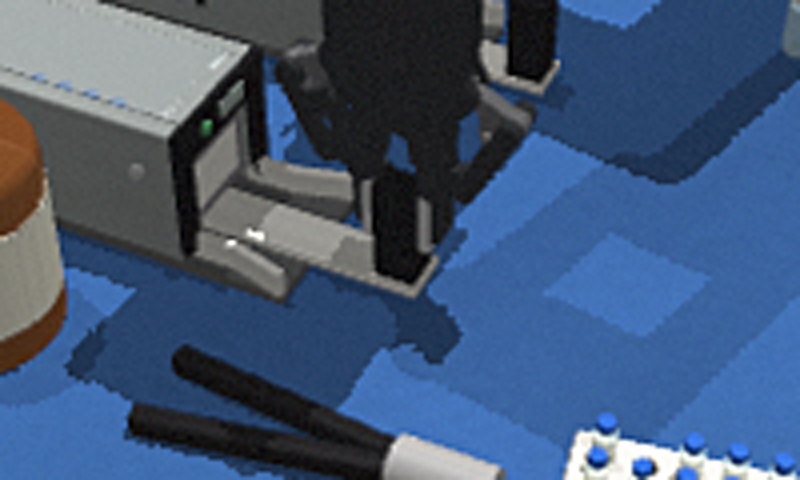

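View pics/w10.png

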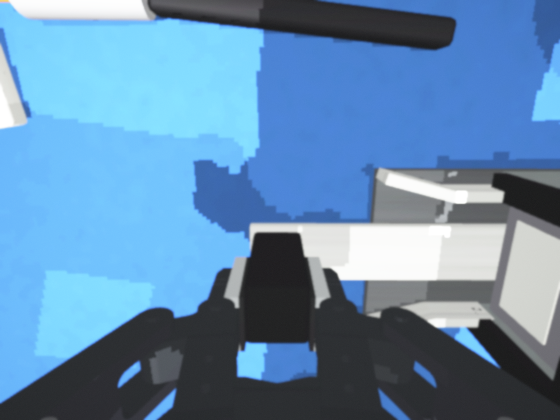

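The flap already hangs shut over the stem. Still −5.8 N, so I'll back off further to confirm the catch holds.

```bash
C="python3 chk.py 20"
python3 -m handwheel '[{"offset":[0,-0.001,0],"spin":0,"grip":0.1},{"offset":[0,-0.001,0],"spin":0,"grip":0.1}]' >/dev/null && $C
python3 -m handwheel '[{"offset":[0,-0.0005,0],"spin":0,"grip":0.1},{"offset":[0,-0.0005,0],"spin":0,"grip":0.1}]' >/dev/null && $C
```

```text
t 24.625 origin [-0.1125  0.0002] stud 0.1635 tail 0.0615 yawerr 0.01 z 0.2071 F bay [-3.2 -0.1  0.3] M [ 0.5   0.06 -0.13]
t 24.875 origin [-0.1127  0.0002] stud 0.1633 tail 0.0613 yawerr 0.0 z 0.2071 F bay [-0.9 -0.3 -0.2] M [ 0.17  0.06 -0.02]
```

```bash
C="python3 chk.py 20"
python3 -m handwheel '[{"offset":[0,-0.0005,0],"spin":0,"grip":0.1},{"offset":[0,-0.0005,0],"spin":0,"grip":0.1}]' >/dev/null && $C
python3 -m handwheel '[{"offset":[0,-0.0003,0],"spin":0,"grip":0.1},{"offset":[0,-0.0003,0],"spin":0,"grip":0.1}]' >/dev/null && $C
```

```text
t 25.125 origin [-0.113   0.0002] stud 0.163 tail 0.061 yawerr -0.01 z 0.2071 F bay [ 1.1 -1.1 -1. ] M [-0.24  0.06 -0.05]
t 25.375 origin [-0.1132  0.0002] stud 0.1628 tail 0.0608 yawerr -0.0 z 0.2071 F bay [ 2.9  0.6 -0.9] M [-0.56  0.05 -0.03]
```

A 2.9 N tug is held with almost no movement, so it is caught. Returning to neutral and releasing.

```bash
python3 -m handwheel '[{"offset":[0,0.0006,0],"spin":0,"grip":0.1},{"offset":[0,0.0006,0],"spin":0,"grip":0.1},{"offset":[0,0.0006,0],"spin":0,"grip":0.35},{"offset":[0,0.0006,0],"spin":0,"grip":0.5},{"offset":[0,0.0006,0],"spin":0,"grip":0.8},{"offset":[0,0.0006,0],"spin":0,"grip":0.8},{"offset":[0,0.0006,0],"spin":0,"grip":0.8}]'
python3 - <<'E'
from h import *
st();p,T,T0=wrist('w11.png')
E
```

```text
time_s: 26.25
eef_pos: [0.6505, -0.0008, 0.2071]
eef_rot: [-0.0, 1.0, -0.012, 0.0]
wrist_force: [-0.1, -0.1, -0.4]
opening: 0.798
t 26.25 origin [-0.1132  0.0002] stud 0.1628 tail 0.0608 yawerr 0.01 z 0.2071 F bay [ 0.1 -0.1 -0.4] M [ 0.05 -0.04  0.06]
```

View pics/w11.png

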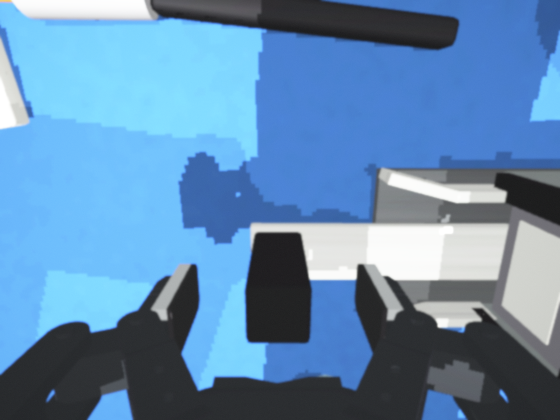

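Released: the grip stands free at column 277, with the pads clear at 197 and 357. Rising straight up.

```bash
python3 -m handwheel '[{"offset":[0,0,-0.01],"spin":0,"grip":0.8},{"offset":[0,0,-0.03],"spin":0,"grip":0.8},{"offset":[0,0,-0.06],"spin":0,"grip":0.8},{"offset":[0,0,-0.1],"spin":0,"grip":0.8},{"offset":[0,0,-0.14],"spin":0,"grip":0.8},{"offset":[0,0,-0.18],"spin":0,"grip":0.8},{"offset":[0,0,-0.2],"spin":0,"grip":0.8},{"offset":[0,0,-0.2],"spin":0,"grip":0.8},{"offset":[0,0,-0.2],"spin":0,"grip":0.8}]'
python3 - <<'E'
from h import *
st()
p,T,T0=wrist('w12.png')
for n in('grip','carrier','vial_a'):
  for r in landmark_of(p,n)[:2]:
    z={'grip':.056,'carrier':.006,'vial_a':0}[n]; w=onz(p,r['uv'],z,T); d=w[:2]-b; print(n,np.round(r['uv']),round(r['confidence'],2),np.round(w,4),'bay',np.round([d@ux,d@uy],4))
p=cams.camera('scene'); save(p,'s12.png');cv2.imwrite('pics/s12c.png',cv2.resize(p['color'][160:280,120:320,::-1],None,fx=4,fy=4,interpolation=cv2.INTER_CUBIC))
E
```

```text
time_s: 27.42
eef_pos: [0.65, -0.0008, 0.4053]
eef_rot: [-0.0, 1.0, -0.012, -0.001]
wrist_force: [0.9, 0.1, -0.1]
opening: 0.797
t 27.425 origin [-0.1132 -0.0003] stud 0.1628 tail 0.0608 yawerr 0.01 z 0.4053 F bay [-0.1  0.9 -0.1] M [-0.05  0.06  0.07]
grip [277. 184.] 0.68 [ 0.6521 -0.0022  0.056 ] bay [-0.1119  0.0018]
carrier [284. 325.] 0.94 [ 0.4627 -0.0062  0.006 ] bay [-0.1034 -0.1875]
carrier [278. 175.] 0.83 [ 0.6509 -0.0029  0.006 ] bay [-0.1111  0.0006]
vial_a [304. 252.] 0.81 [ 0.5579 -0.0311  0.    ] bay [-0.0808 -0.0917]
```

View pics/s12c.png

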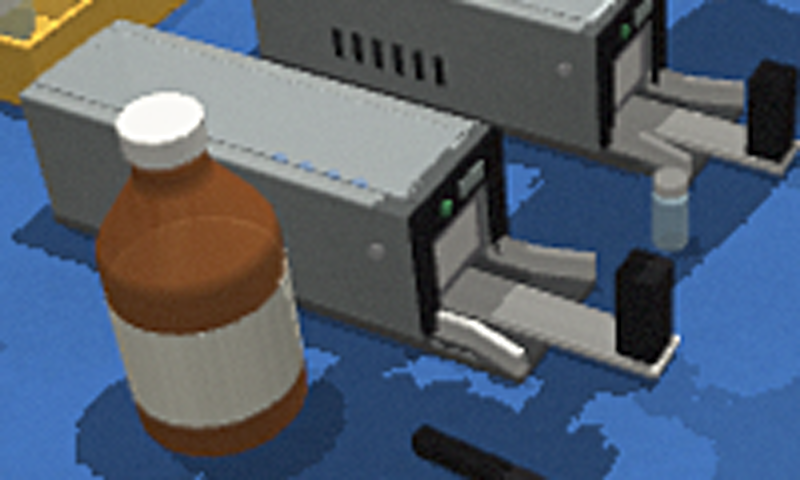

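View pics/w12.png

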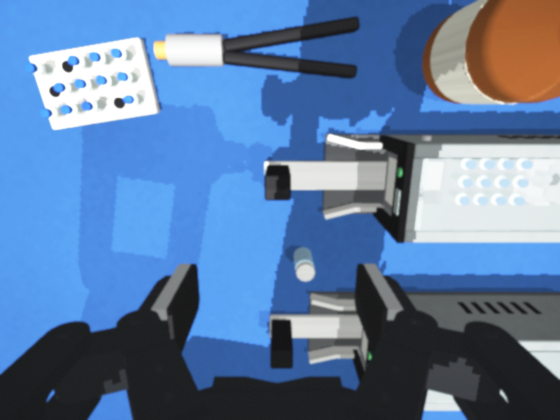

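The carrier sits level in the bay at origin x ≈ −0.112, the same place as when caught. The flap panel hangs shut over the stem, and the vial and the other bay's carrier are where they were. Handing in.

```bash
python3 -c "
from h import *
print(ctrl.hand_in()); print(ctrl.get_obs()['time_s'])"
```

```text
the job is handed in; nothing more can be done
None
the job is handed in; nothing more can be done
```

The carrier is in the empty bay with its stud clicked into the catch, and I handed the job in at about 27.5 s of the 61 s allowed. I held it by its grip, kept it level, took it in through the flap and felt for the catch in steps of 1 to 3 mm.

- **Finding the catch:** The rollers resisted with about 6.5 N, with the stud about 153 to 156 mm past the flap. They then drew the ball in with up to 5.5 N. The push rose again at the buffer, and I stopped at 9 N with the stud at about 165 mm.
- **Holding:** A 2.9 N pull backwards was held with only a fraction of a millimetre of movement, and the carrier did not move when I let go.
- **Last pictures:** The carrier's origin was about 112 mm before the flap, where it was when caught. The flap hangs shut over the stem. The vial between the aprons and the other bay's carrier were within 2 to 3 mm of their first measured positions. The other things on the bench look untouched.

Two readings disagreed along the way. After the buffer, backing off 1 mm still showed 5.8 N, and it took about 1 mm more to fall to zero. The network's position for the stud was a few pixels off before the grasp, so I used the ball as seen in the picture.

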